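# Turn the fan down to its lowest speed for the closing rest

### The job

The class is about to lie down for its closing rest: turn the white fan down to its lowest speed, the one-bar mark, without switching it off on the way. Push the tab of the selector on the fan's top round with a fingertip, do not pinch it, and leave the selector resting in that step. Leave the other things on the shelf and on the fan where they stand.

Things in the scene. Friction and masses are not known exactly. Their poses are not given: they have to be found in the camera images.
- fan: White plastic box fan standing fast on the shelf, 150 deep (its x) x 280 wide (its y) x 230 mm high, with wire grilles on both broad faces. Origin: centre of its underside; z up. Its flat top, 230 mm up, carries the round speed selector, centred at x = 0, y = +60 mm of the fan.
- dial_axis (a point): Centre of the speed selector at the level of the fan's flat top; it turns about the vertical through here. Its grey disc, radius 36 mm, stands only 4 mm above the fan's top. On it stands one grey upright tab (a fin 8 mm thick) along a radius, from 13 mm behind the axis to its pointer end 47 mm in front (11 mm beyond the disc), from 4 to 24 mm above the fan's top.
- dial (a joint): Selector angle, rad, grows clockwise from above. Five sprung steps 0.698 rad (40 degrees) apart: 0 off, 0.698 one bar, 1.396 two, 2.094 three, 2.793 four bars. Short of the ridge half-way between steps it springs back; beyond it, it snaps into the next step and stays. A ridge takes about 2 N at the tab's end. Stops just outside off and four bars. Starts at two, three or four bars.
- tab_tip (a point): Top edge of the tab's pointer end, on its middle line, 47 mm from dial_axis, 24 mm above the fan's top; turns with the selector and points at the mark of the present step.
- tab_face_high: The half of the tab on its clockwise side (towards higher speeds): an upright plate 60 long (its x, outwards along the tab) x 4 thick (its y) x 20 mm high, origin at its centre, 17 mm out from the axis, 2 mm beside the tab's middle line and 14 mm above the fan's top. Pushing on this side turns the selector down.
- tab_face_low: The other half of the tab, on its anticlockwise side (towards off), of the same size; origin at its centre. Pushing on this side turns the selector up.
- mark_off (a point): Small black ring, 15 mm across, on the fan's top 58 mm from dial_axis: the off position.
- mark_one_bar (a point): One black bar, 13 mm long, on the fan's top 58 mm from dial_axis, 40 degrees clockwise of the ring: lowest speed, where the tab must point.
- mark_two_bars (a point): Two black bars side by side, likewise, 80 degrees clockwise of the ring.
- mark_three_bars (a point): Three black bars, likewise, 120 degrees clockwise of the ring.
- mark_four_bars (a point): Four black bars, likewise, 160 degrees clockwise of the ring: highest speed.
- yoga_block: Loose light bamboo yoga block, 228 x 152 x 76 mm high; origin under its centre. Leave alone.
- vase: Loose black ceramic vase, 94 mm at the belly, 190 mm high, beside the fan on the selector's side; origin under its centre. Leave alone.
- bell: Loose stainless steel hand bell with a dark wood handle, 76 mm across, 128 mm high, before the fan; origin under its centre. Leave alone.
- flask: Loose aluminium flask with a twist cap and loop, 72 mm across, 233 mm high, at the fan's other side; origin under its centre. Leave alone.
- balm_tin: Loose aluminium balm tin, 54 mm across, 22 mm high, standing on the fan's top about 145 mm from the selector's axis; origin under its centre. Leave alone.
- tealight_cup: Loose glass tealight cup, 66 mm across, 62 mm high; origin under its centre. Leave alone.
- incense_tray: Loose dark wood incense tray, 240 x 45 x 12 mm, with a brass cup 20 mm high; origin under its centre. Leave alone.

How it is judged (in metres and radians):
On the way:
1. a finger pushes on the tab's clockwise side (contact force between tab_face_high and the fingers above 0.3 N), for 0.04 s.
At the end, for the whole second after the job is handed in: The selector rests within 0.1 rad of the one-bar step (0.698 rad), and every loose thing is within 20 mm of where it stood (value of joint dial between 0.598 and 0.798 rad and velocity of joint dial between -0.05 and 0.05 rad/s and distance of each of yoga_block, vase, bell, flask, balm_tin, tealight_cup, incense_tray from where it was at the start of the episode below 0.02 m); the robot touches nothing.
It fails at once if the fan was switched off (selector past the ridge between one bar and off) (value of joint dial below 0.33 rad).
It fails at once if the tab was pinched (fingers pressing on both its sides at once) (contact force between each of tab_face_high, tab_face_low and the fingers above 2 N).
It fails at once if another thing on the shelf or the fan was lifted, shoved more than 20 mm or knocked over (distance of any of yoga_block, vase, bell, flask, balm_tin, tealight_cup, incense_tray from where it was at the start of the episode above 0.02 m or angle between any of yoga_block, vase, bell, flask, balm_tin, tealight_cup, incense_tray's own z axis and vertical above 0.35 rad).
It also fails if it takes over 38 s, if anything falls off the work surface, if the arm or the gripper's body presses on something with over 40 N, if the wrist force passes 120 N, or if a joint passes its speed limit or range.

### The arm

A 7-joint arm with a two-finger parallel gripper is mounted at the origin on the work surface. World frame = base frame: x ahead of the robot, y to its left, z up, the work surface at z = 0. Lengths are in mm, angles in rad, forces in N, time in s.
With the tool pointing down it reaches from about 425 to 875 mm from the base axis. Payload 4.7 kg.
Tool frame: the origin (TCP) lies on the centre line of the jaws, within the pads' length; the fingertips stand 25 mm ahead of it and the grasp point (between the pads) lies 6 mm ahead of it; z points along the fingers, y is the line along which they close (so a half turn about z gives the same grasp; the last joint's range is limited). The gripper opens to 85 mm and grips with 20 to 120 N. Pads are 22 mm wide; open, the fingers measure 114 mm over their backs; the gripper's body (76 mm by 85 mm) begins 54 mm behind the grasp point. The pads swing forward as they close: fully open they stand 13 mm farther back than shut.
Start: joints at [1.211, 0.321, -0.07, 1.45, 0.023, 1.371, -0.057], TCP at [237.333, -605.141, 256.349] pointing down, gripper open.
Joint ranges: [-2.86, 2.86], [-0.3, 2.09], [-1.38, 1.24], [0.06, 2.45], [-1.56, 4.7], [0.09, 2.05], [-2.69, 2.69]. Speed limits (rad/s): [2.57, 2.57, 3.14, 3.14, 3.14, 3.14, 3.14].

### API

Orientations are given as a 3x3 rotation matrix whose columns are the frame's x, y, z axes.
In Python, from plant import arm, eyes gives the robot as it stands. The module is installed in compiled form; this text tells all that it offers.
- The arm moves only by the shell command python3 -m creep 'ROWS' [FORCE]. ROWS is a JSON object of lists of equal length, an entry for each row: "offset": the shift along the tool's x, y, z in mm, a list of three; "twist": the turn, a rotation vector about the tool's x, y, z in rad, a list of three; "grip": the opening, from 0 (shut) to 1 (fully open). In form: {"offset": [[dx, dy, dz], ...], "twist": [[ax, ay, az], ...], "grip": [grip, ...]}. A call has 1 to 12 rows; each row shifts and turns the commanded pose from where the row before left it, along the tool's axes as they then stand; what a row does not reach is not made up. A row lasts 1/8 s, in which the tool goes at most 62.5 mm and 10.7 degrees, less where a joint would pass 70% of its speed; a pose out of reach is approached as far as the arm can. A call is refused whole if a number of a shift passes 62.5 or a number of a turn 0.188, either way. A call with a gripper value outside its range is refused whole. The fingers move at their own pace and stop on an object; FORCE is the grip in N (left out, the last holds). Time passes only in rows, so rows that do not move let the fingers close. It gives the time, the measured TCP pose, the force, the opening and the grip force at its end, in the units of the state.
- arm.observe(): the state, without advancing time (a new reading comes with each control period).
- eyes.grab_frame(name): name is "scene" or "top"; returns a dict with "img" (480x640x3 uint8, red, green, blue), "depth" (480x640 float32, mm along the optical axis (not along the pixel's ray), 0 where there is no reading), "mtx" (3x3 intrinsics, pixels), "k1" (the pictures are not rectified: a ray, as slopes to the right and down, at radius r is drawn at 1 + k1 r^2 times it, then the intrinsics apply), "world_to_cam" (4x4, takes a point from world to camera coordinates). Camera axes: x right, y up, looking along -z (the intrinsics and any distortion apply to the point x, -y, -z); pixel columns grow to the right and rows downward; lengths in mm; the calibration is good to about 2 mm. A picture is of the moment at which its call begins.
- arm.finish_job(): hands the job in; it is judged then, once.
The state is a dict: "time": time; "qpos": joint angles; "joint_velocities": joint speeds; "joint_efforts": joint torques, N m; "ee_pos": TCP position; "orientation": TCP orientation; "contact_force": force on the tool from outside, world axes, zero at the start; "wrist_torque": the same for the moment, N m; "opening": opening from 0.0 (shut) to 1.0 (fully open); "grip_force": force on a finger pad.
Only numpy, scipy, OpenCV 4.12 (cv2) and the standard library are available. Lean on these libraries where they do the work, as an engineer would, in place of code of your own. Each camera call takes 0.05 s, during which the arm holds its last target. There are 200 camera calls.

## Working session

There is one attempt and no reset: what is moved stays moved. The work goes in short steps, Python scripts to look and compute and a shell command to move; the robot and the scene stay as the last step left them, time stands still between calls to the robot, and variables do not carry over. Pictures are saved under pics/ and viewed, at most 10 in all, crops included, and the job is handed in when it is done.

```bash
mkdir -p pics
cat > h.py <<'E'
import numpy as np, cv2
from plant import arm, eyes
def shot(n,f=None):
    d=eyes.grab_frame(n)
    if f: cv2.imwrite('pics/'+f,d['img'][:,:,::-1])
    return d
def rays(d,uv):
    uv=np.array(uv,float).reshape(-1,1,2); k=np.array([d['k1'],0,0,0],float)
    s=cv2.undistortPoints(uv,np.array(d['mtx'],float),k)[:,0]
    W=np.array(d['world_to_cam']); R=W[:3,:3]; c=-R.T@W[:3,3]
    return c,np.c_[s[:,0],-s[:,1],-np.ones(len(s))]@R
def plane(d,uv,z):
    c,r=rays(d,uv); return c+r*((z-c[2])/r[:,2])[:,None]
def cloud(d):
    v,u=np.mgrid[:480,:640]; c,r=rays(d,np.c_[u.ravel(),v.ravel()])
    return (c+r*d['depth'].reshape(-1,1)).reshape(480,640,3)
E
python3 - <<'E'
from h import *
for n in('top','scene'):
    d=shot(n,n+'1.png'); np.save(n+'.npy',d,allow_pickle=True)
    print(n,rays(d,[[320,240]]))
s=arm.observe();print(s['time'],s['ee_pos'],s['orientation'])
P=cloud(np.load('top.npy',allow_pickle=True).item());z=P[...,2]
m=(abs(z-230)<6);print(m.sum());print(np.percentile(P[m],[1,50,99],axis=0))
E
```

```text
top (array([ 441.87854315,  -17.22890524, 1179.39802559]), array([[ 0.06918644,  0.01118852, -0.99758514]]))
scene (array([1246.09314157,  597.11887989, 1075.19255662]), array([[-0.57136999, -0.45895404, -0.68042393]]))
0.1 [ 237.14402088 -604.72548898  255.34712976] [[ 9.30957414e-01  3.65127089e-01 -7.08703473e-04]
 [ 3.65127766e-01 -9.30956111e-01  1.56033068e-03]
 [-9.00528300e-05 -1.71136873e-03 -9.99998532e-01]]
11676
[[ 257.30077272 -228.58824584  224.44283792]
 [ 516.92872668  -21.50754417  228.91391372]
 [ 621.64781229  712.30055431  234.87600176]]
```

View pics/top1.png

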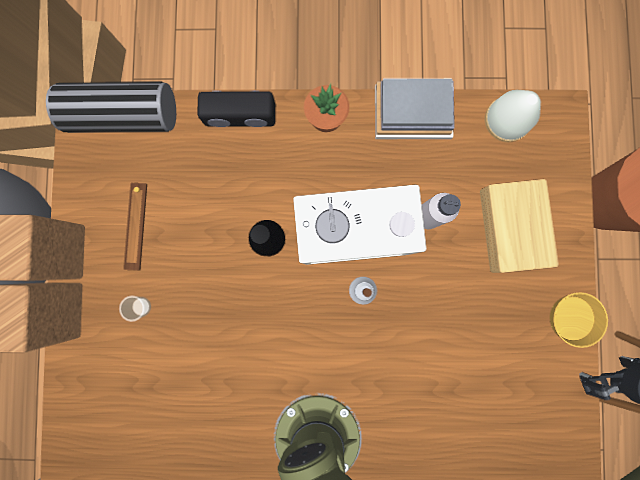

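View pics/scene1.png

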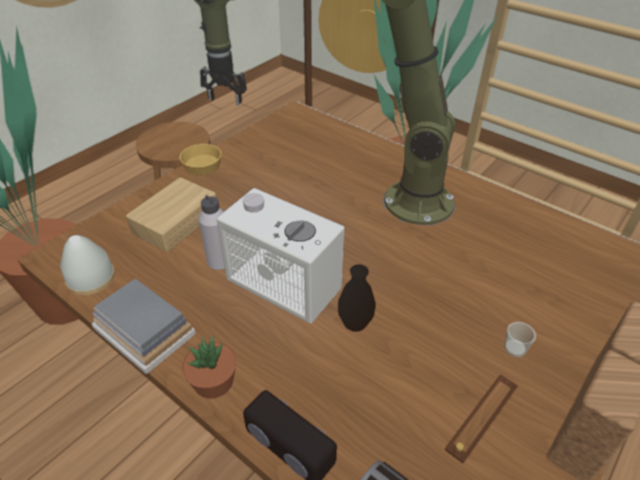

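The top view shows the fan with its dial at about (332,225). The ring is at (306,224), one bar at (314,208), two bars at (330,200), and the tab seems to point at two bars. The vase is at (267,238), the bell at (363,291), the flask at (445,208) and the tin at (402,224). I'll measure these next.

Run:
```python
from h import *
d=np.load('top.npy',allow_pickle=True).item(); P=cloud(d)
# fan top corners
g=d['img'].astype(int); m=((g.min(2)>225)&(P[...,2]>200)).astype(np.uint8)
m=cv2.morphologyEx(m,cv2.MORPH_CLOSE,np.ones((9,9)))
c=max(cv2.findContours(m,0,2)[0],key=cv2.contourArea)
q=plane(d,c[:,0,:],230)[:,:2]
print('fan',cv2.minAreaRect(q.astype(np.float32)))
# dark marks
box=(slice(185,265),slice(290,430))
dm=np.zeros((480,640),np.uint8); dm[190:240,298:368]=(g[190:240,298:368].max(2)<110)
n,l,s,ce=cv2.connectedComponentsWithStats(dm)
for i in range(1,n): print(s[i],ce[i].round(1),plane(d,ce[i],230).round(1))
# tab: heights in cloud
z=P[...,2]; sub=np.zeros_like(z,bool); sub[195:250,305:362]=1
t=sub&(z>243)&(z<262); print('tab px',t.sum(),P[t].mean(0) if t.any() else None)
print('vase',P[(z>150)&(np.hypot(*(P[...,:2]-plane(d,[[267,238]],180)[0,:2]).transpose(2,0,1))<60)&(P[...,1]>0)].max(0))
big=cv2.resize(d['img'][185:265,290:400],None,fx=7,fy=7,interpolation=cv2.INTER_CUBIC)
cv2.imwrite('pics/c1.png',big[:,:,::-1])
for nme,uv,h in(('vase',[265,233],190),('bell',[366,292],128),('flask',[449,205],233),('tin',[402,223],252)): print(nme,plane(d,uv,h).round())
s2=np.load('scene.npy',allow_pickle=True).item()
cv2.imwrite('pics/c2.png',cv2.resize(s2['img'][180:260,235:350],None,fx=6,fy=6,interpolation=cv2.INTER_CUBIC)[:,:,::-1])
```

```text
fan ((544.9386596679688, -91.31427001953125), (147.28114318847656, 277.1394348144531), 5.807280540466309)
[328 198   1   2   2] [328.  198.5] [[599.5 -23.7 230. ]]
[331 200   1   3   3] [331. 201.] [[593.9 -30.3 230. ]]
[345 201   2   2   2] [345.5 201.5] [[592.9 -62.2 230. ]]
[348 202   1   1   1] [348. 202.] [[591.8 -67.7 230. ]]
[346 204   2   2   2] [346.5 204.5] [[586.3 -64.4 230. ]]
[350 204   1   1   1] [350. 204.] [[587.4 -72.1 230. ]]
[312 206   3   3   3] [313. 207.] [[580.5   9.2 230. ]]
[348 206   2   2   2] [348.5 206.5] [[581.9 -68.8 230. ]]
[333 209  13   7  15] [338.8 210.9] [[572.  -47.5 230. ]]
[323 210   6   3   6] [325.5 210.7] [[572.5 -18.3 230. ]]
[319 213   3   3   3] [320. 214.] [[565.   -6.3 230. ]]
[355 215   2   1   2] [355.5 215. ] [[563.1 -84.2 230. ]]
[358 214   1   1   1] [358. 214.] [[565.3 -89.7 230. ]]
[317 217   2   3   3] [317.3 218. ] [[ 5.562e+02 -5.000e-01  2.300e+02]]
[346 217   1   1   1] [346. 217.] [[558.6 -63.4 230. ]]
[357 217   3   1   3] [358. 217.] [[558.7 -89.7 230. ]]
[347 219   1   1   1] [347. 219.] [[554.2 -65.6 230. ]]
[355 218   
[... 247 characters left out ...]
2.] [[547.6 -67.8 230. ]]
[357 220   2   1   2] [357.5 220. ] [[552.1 -88.6 230. ]]
[357 223   2   1   2] [357.5 223. ] [[545.5 -88.6 230. ]]
[360 222   1   1   1] [360. 222.] [[547.7 -94.1 230. ]]
[342 228   7  12  12] [346.  233.5] [[522.3 -63.4 230. ]]
[316 230   1   1   1] [316. 230.] [[529.7   2.3 230. ]]
[332 231   2   1   2] [332.5 231. ] [[527.6 -33.9 230. ]]
[317 232   1   2   2] [317.  232.5] [[5.242e+02 1.000e-01 2.300e+02]]
[319 236   5   4   5] [321.  237.8] [[512.6  -8.7 230. ]]
tab px 108 [555.54890732 -29.96071858 252.87345217]
vase [544.66627404 153.00589938 194.95779815]
vase [[526. 120. 190.]]
bell [[ 390. -117.  128.]]
flask [[ 586. -288.  233.]]
tin [[ 543. -182.  252.]]
```

View pics/c1.png

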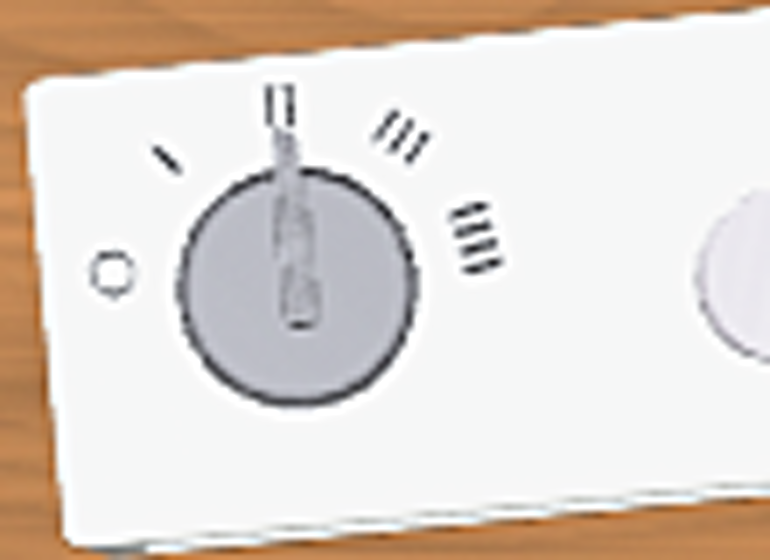

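View pics/c2.png

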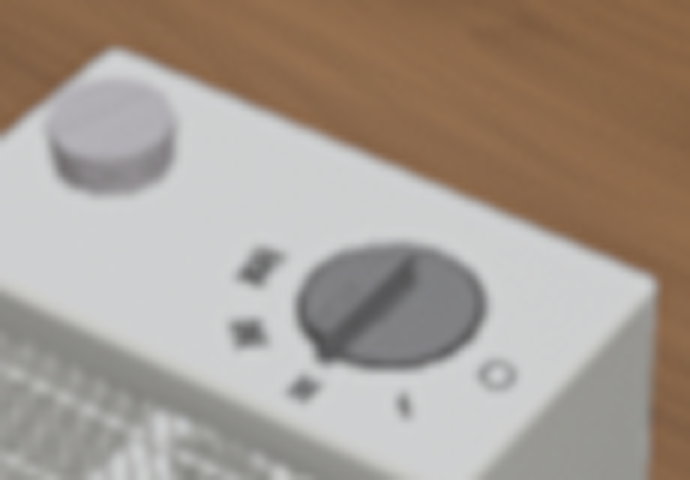

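The tab points at two bars. The dial axis is near (539,-32.5), and the fan's yaw is about +5.6°. I'll shut the gripper, rise, and cross over to the tab's clockwise side.

```bash
python3 -m creep '{"offset":[[0,0,-40],[0,0,-40],[44,-31,0],[44,-31,0],[44,-31,0],[44,-31,0],[44,-31,0],[44,-31,0],[44,-31,0],[44,-31,0],[44,-31,0],[44,-31,0]],"twist":[[0,0,0],[0,0,0],[0,0,0],[0,0,0],[0,0,0],[0,0,0],[0,0,0],[0,0,0],[0,0,0],[0,0,0],[0,0,0],[0,0,0]],"grip":[0,0,0,0,0,0,0,0,0,0,0,0]}'
cat > need.py <<'E'
from h import *
import sys
A=np.array([539,-32.5]); s=arm.observe(); R=np.array(s['orientation']); p=np.array(s['ee_pos'])
t=21.4*np.pi/180; x=np.array([np.cos(t),np.sin(t)]); y=np.array([-x[1],x[0]])
g=np.r_[A+36*x-44.5*y,float(sys.argv[1])]
rel=(p[:2]-A); print(s['time'],p.round(1),'tool-frame go',(R.T@(g-p)).round(1),'yaw',np.degrees(np.arctan2(R[1,0],R[0,0])).round(2),'tilt',R[:,2].round(4),'rel',(rel@x).round(1),(rel@y).round(1),'F',np.round(s['contact_force'],2),s['opening'])
E
python3 need.py 330
```

```text
time: 1.6
ee_pos: [534.3, -154.4, 336.0]
orientation: [[0.931, 0.365, -0.0], [0.365, -0.931, -0.0], [-0.0, 0.0, -1.0]]
contact_force: [0.2, -0.8, 0.1]
opening: -0.0
grip_force: 0.0
1.6 [ 534.3 -154.4  336. ] tool-frame go [ 84.9 -67.3   6. ] yaw 21.4 tilt [-4.e-04 -2.e-04 -1.e+00] rel -48.9 -111.8 F [ 0.17 -0.83  0.1 ] -0.00024322125337458952
```

```bash
python3 -m creep '{"offset":[[42,-34,0],[43,-33,0],[0,0,26],[0,0,0],[0,0,0]],"twist":[[0,0,0],[0,0,0],[0,0,0],[0,0,0],[0,0,0]],"grip":[0,0,0,0,0]}'
python3 need.py 265
python3 - <<'E'
from h import *
d=shot('scene'); 
cv2.imwrite('pics/s2.png',cv2.resize(d['img'][140:280,200:360],None,fx=5,fy=4.2857,interpolation=cv2.INTER_CUBIC)[:,:,::-1])
E
```

```text
time: 2.22
ee_pos: [588.3, -63.6, 310.7]
orientation: [[0.932, 0.364, -0.0], [0.364, -0.932, -0.001], [-0.0, 0.0, -1.0]]
contact_force: [0.1, -0.1, 0.2]
opening: 0.002
grip_force: 0.0
2.225 [588.3 -63.6 310.7] tool-frame go [ 1.5 -2.4 45.7] yaw 21.32 tilt [-1.e-04 -5.e-04 -1.e+00] rel 34.5 -46.9 F [ 0.08 -0.14  0.15] 0.0019216167778840845
```

View pics/s2.png

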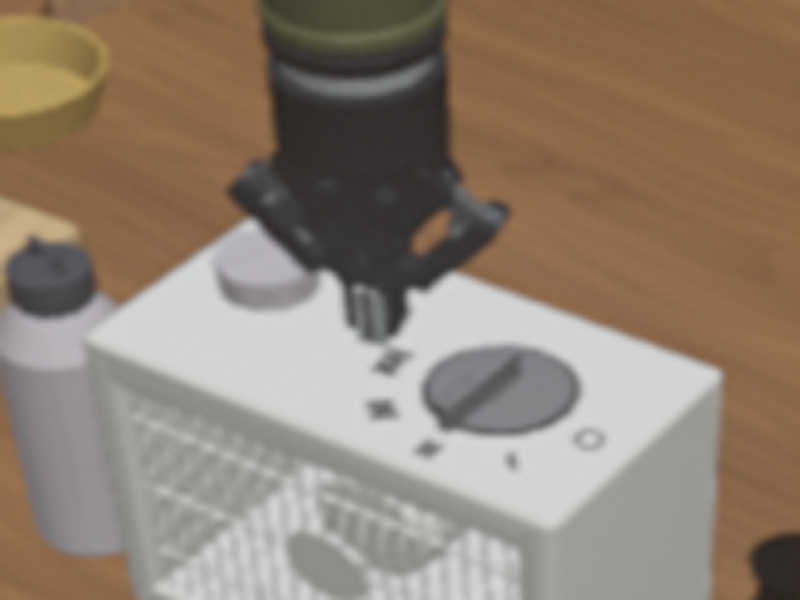

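The shut fingertips are at about crop (375,338), clear on the four/three-bar side. The tab's end is at (448,425). I'll lower beside the tab.

```bash
python3 -m creep '{"offset":[[1.5,0,16],[0,0,16],[0,0,14],[0,0,0],[0,0,0]],"twist":[[0,0,0],[0,0,0],[0,0,0],[0,0,0],[0,0,0]],"grip":[0,0,0,0,0]}'
python3 need.py 265
python3 - <<'E'
from h import *
o=np.load('scene.npy',allow_pickle=True).item();print(plane(o,[[275,219]],286))
d=shot('scene'); 
cv2.imwrite('pics/s3.png',cv2.resize(d['img'][140:280,200:360],None,fx=5,fy=4.2857,interpolation=cv2.INTER_CUBIC)[:,:,::-1])
E
```

```text
time: 2.9
ee_pos: [590.0, -61.9, 264.5]
orientation: [[0.931, 0.365, 0.0], [0.365, -0.931, -0.0], [0.0, 0.0, -1.0]]
contact_force: [0.7, -0.3, 0.2]
opening: 0.002
grip_force: 0.0
2.9 [590.  -61.9 264.5] tool-frame go [-0.7 -1.5 -0.5] yaw 21.42 tilt [ 3.e-04 -1.e-04 -1.e+00] rel 36.7 -46.0 F [ 0.67 -0.31  0.19] 0.0015667647077891483
[[593.85192937 -58.18635018 286.        ]]
```

View pics/s3.png

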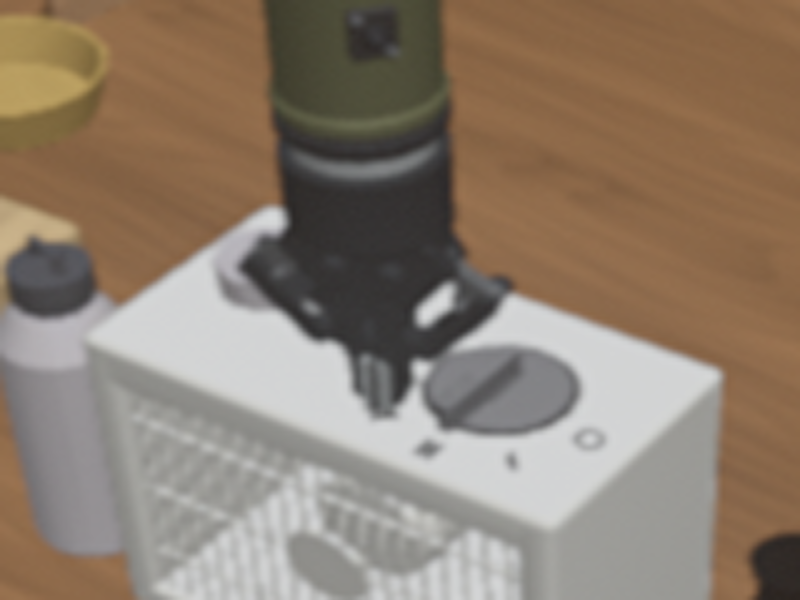

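The fingertips are down beside the tab, with their tip at crop (380,412), between the tab and the three-bar mark. I'll push slowly towards one bar.

```bash
python3 -m creep '{"offset":[[0,-5,0],[0,-5,0],[0,-3,0],[0,-3,0],[0,-3,0],[0,-3,0],[0,-3,0],[0,0,0]],"twist":[[0,0,0],[0,0,0],[0,0,0],[0,0,0],[0,0,0],[0,0,0],[0,0,0],[0,0,0]],"grip":[0,0,0,0,0,0,0,0]}'
python3 need.py 265
cat > tab.py <<'E'
from h import *
import sys
d=shot('scene',sys.argv[1]); 
cv2.imwrite('pics/'+sys.argv[1],cv2.resize(d['img'][190:260,240:340],None,fx=7,fy=7,interpolation=cv2.INTER_CUBIC)[:,:,::-1])
E
python3 tab.py s4.png
```

```text
time: 3.95
ee_pos: [580.8, -38.4, 264.4]
orientation: [[0.931, 0.365, 0.0], [0.365, -0.931, -0.0], [0.0, 0.0, -1.0]]
contact_force: [1.4, -2.0, -0.3]
opening: 0.003
grip_force: 0.8
3.95 [580.8 -38.4 264.4] tool-frame go [-0.7 23.7 -0.6] yaw 21.43 tilt [ 4.e-04 -0.e+00 -1.e+00] rel 36.7 -20.8 F [ 1.38 -1.99 -0.26] 0.002871425855036975
```

View pics/s4.png

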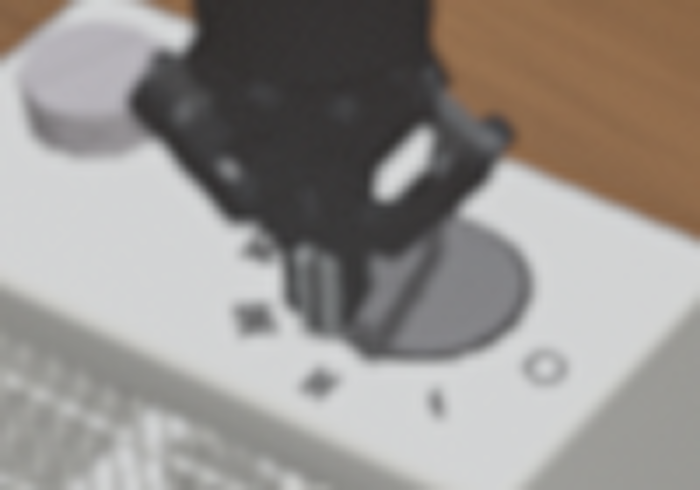

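The fingers touch the tab. Its end is at (375,350), now between two bars (320,383) and one bar (437,402). Force is about 2.4 N, so I'll keep pushing.

```bash
python3 -m creep '{"offset":[[0,-2,0],[0,-2,0],[0,-2,0],[0,0,0]],"twist":[[0,0,0],[0,0,0],[0,0,0],[0,0,0]],"grip":[0,0,0,0]}'
python3 need.py 265; python3 tab.py s5.png
```

```text
time: 4.5
ee_pos: [578.0, -32.2, 264.1]
orientation: [[0.931, 0.366, -0.001], [0.366, -0.931, 0.0], [-0.001, -0.001, -1.0]]
contact_force: [-0.8, -0.3, -0.3]
opening: -0.003
grip_force: 0.0
4.5 [578.  -32.2 264.1] tool-frame go [-0.4 30.5 -1. ] yaw 21.48 tilt [-1.2e-03  4.0e-04 -1.0e+00] rel 36.4 -14.0 F [-0.82 -0.33 -0.3 ] -0.002539811842168608
```

View pics/s5.png

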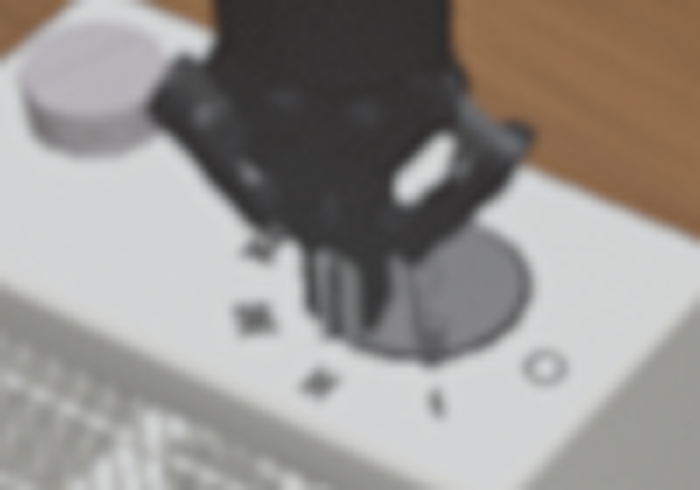

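The tab has snapped over. Its end at (430,360) now points at the one-bar mark (437,402), and the force is gone. I'll back off and rise clear.

```bash
python3 -m creep '{"offset":[[0,8,0],[0,10,0],[0,0,-30],[0,0,-50],[0,0,-50],[0,0,-30],[0,0,0],[0,0,0]],"twist":[[0,0,0],[0,0,0],[0,0,0],[0,0,0],[0,0,0],[0,0,0],[0,0,0],[0,0,0]],"grip":[0,0,0,0,0,0,0,0]}'
python3 need.py 265; python3 tab.py s6.png
```

```text
time: 5.55
ee_pos: [585.0, -50.5, 423.2]
orientation: [[0.931, 0.364, -0.001], [0.364, -0.931, -0.0], [-0.001, -0.001, -1.0]]
contact_force: [-0.0, 0.7, -1.6]
opening: 0.005
grip_force: 0.0
5.55 [585.  -50.5 423.2] tool-frame go [ -0.   11.  158.2] yaw 21.37 tilt [-0.0015 -0.     -1.    ] rel 36.2 -33.5 F [-0.01  0.67 -1.63] 0.004987002426139785
```

View pics/s6.png

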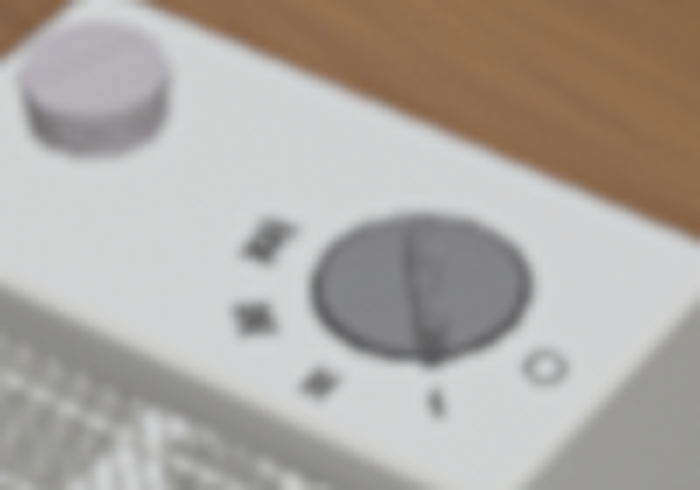

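The tab end (432,358) points at the one-bar mark (437,402), the tin is where it stood, and the arm is clear. I'll hand the job in.

```bash
python3 -c "
from plant import arm
print(arm.finish_job())"
```

```text
the job is handed in; nothing more can be done
None
```

I turned the fan down from two bars to one bar by pushing the tab with the shut fingertips; it never went near off, the last picture shows it resting at one bar with the arm clear, and the job is handed in (no verdict was returned).

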